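# Serve a thick candle from the counter dispenser

### The job

Serve the thick candle from the two-lane dispenser: push the catch tray along its track until it is squarely below the thick candle's lane, then press down the pad of that lane's rocking lever, so that its gate lifts and the candle rolls into the tray, and let the lever come back up so that the gate is shut again. Do not touch or lift the candles, leave the thin candle behind its gate, and leave the other things on the counter alone.

Things in the scene. Friction and masses are not known exactly. Their poses are not given: they have to be found in the camera images.
- dispenser: two-lane wooden candle dispenser, fixed; origin on the counter straight below the two gates, midway between the lanes. +x points down the lanes to the tray, +y to the left lane. Lanes (80 mm wide, centres y = +45, -45 mm, walls 30 mm high, open on top) slope down 12 degrees from x = -130 mm to a lip at x = 22 mm, 40 mm up. Lever bearings, 118 mm high, stand at y = +105, -105 mm
- thick_center (a point): centre of the thick beeswax candle, a loose cylinder 36 mm in diameter and 70 mm long (68 g) lying across one of the lanes behind its gate; it is in the left or the right lane
- thin_center (a point): centre of the thin beeswax candle, a loose cylinder 20 mm in diameter and 70 mm long (21 g) of the same wax, lying in the other lane behind its gate
- tray_in (a point): catch tray, an open wooden box 90 mm along the dispenser's x, 100 mm along y, walls 4 mm; the point is the centre of its inner floor, 10 mm above the counter, 73 mm ahead (+x) of the gates; axes as the dispenser's. Above this floor its y side walls stand 36 mm, far wall 46 mm, near wall 20 mm. It slides along y on a track; push its side walls from inside or outside
- tray (a joint): slide of the catch tray along the dispenser's y axis in m: +0.045 (end stop) = squarely below the left lane, -0.045 (end stop) = squarely below the right lane; it stays where it is left and takes about 2 N to slide
- left_lever (a joint): steel rocking lever of the left lane (+y side); its hinge, parallel to the dispenser's x, is 105 mm from the centre plane, 105 mm up. 0 = rest: gate down, pad up, arm sloping 0.3 rad; 0.6 rad = stop: pad down, gate up. The thick candle passes the gate from about 0.55, the thin one from about 0.3. Springs back: 3 N on the pad starts it, 5 to 7 N holds it at the stop
- left_pad (a point): centre of the upper face of the black square press pad (40 x 40 mm) on the outer (+y) end of the left lever, 95 mm from its hinge; at rest about 138 mm above the counter, and about 56 mm lower at the stop, sinking nearly straight down (it swings within 8 mm sideways)
- left_gate (a point): middle of the lower edge of the steel gate plate (26 mm wide, 5 mm thick) that hangs from the inner end of the left lever into the left lane; 6 mm above the lane floor at rest
- right_lever (a joint): steel rocking lever of the right lane (-y side); its hinge, parallel to the dispenser's x, is 105 mm from the centre plane, 105 mm up. 0 = rest: gate down, pad up, arm sloping 0.3 rad; 0.6 rad = stop: pad down, gate up. The thick candle passes the gate from about 0.55, the thin one from about 0.3. Springs back: 3 N on the pad starts it, 5 to 7 N holds it at the stop
- right_pad (a point): centre of the upper face of the black square press pad (40 x 40 mm) on the outer (-y) end of the right lever, 95 mm from its hinge; at rest about 138 mm above the counter, and about 56 mm lower at the stop, sinking nearly straight down (it swings within 8 mm sideways)
- right_gate (a point): middle of the lower edge of the steel gate plate (26 mm wide, 5 mm thick) that hangs from the inner end of the right lever into the right lane; 6 mm above the lane floor at rest
- jar: bystander: honey jar, 60 mm across, 85 mm high, loose on the counter; origin at the centre of its underside
- carton: bystander: small cardboard carton 70 x 100 x 50 mm, loose on the counter; origin at the centre of its underside
- hive_tool: bystander: flat steel hive tool 209 x 45 x 5 mm, loose on the counter; origin at the centre of its underside
- tin: bystander: open aluminium tin 64 mm across, 55 mm high, loose on the counter; origin at the centre of its underside
- thick_candle: the thick candle as a body; origin at its centre, y along its length, the other axes turn as it rolls
- thin_candle: the thin candle as a body; origin at its centre, y along its length, the other axes turn as it rolls
Things that resemble listed ones, but are neither listed nor needed, are in the scene too. What is shaped like the thin_candle but green or pink is not meant. What is shaped like the thick_candle but blue or red is not meant.

How it is judged (in metres and radians):
On the way, in this order (a step that is already met when the one before it is completed fails the run):
1. the catch tray is below the thick candle's lane (within 20 mm of its middle) while the candle is still behind its gate (y of thick_center in the frame of tray_in between -0.02 and 0.02 m and x of thick_center in the frame of dispenser below 0 m), for 0.2 s.
2. the lever of the thick candle's lane is pressed and its gate is lifted (lever beyond 0.4 rad) (((y of thick_center in the frame of dispenser above 0 m and value of joint left_lever above 0.4 rad) or (y of thick_center in the frame of dispenser below 0 m and value of joint right_lever above 0.4 rad))), for 0.1 s.
At the end, for the whole second after the job is handed in: the thick candle lies at rest on the floor of the catch tray (centre within the tray's walls and under 30 mm above its floor), both levers are back up (within 0.05 rad of rest), the thin candle is still in its lane behind its gate (x of thick_center in the frame of tray_in between -0.041 and 0.041 m and y of thick_center in the frame of tray_in between -0.046 and 0.046 m and z of thick_center in the frame of tray_in between 0.005 and 0.03 m and linear speed of each of thick_candle, thin_candle below 0.03 m/s and value of joint each of left_lever, right_lever below 0.05 rad and x of thin_center in the frame of dispenser between -0.13 and 0 m and y of thin_center in the frame of dispenser between -0.085 and 0.085 m and z of thin_center in the frame of dispenser above 0.045 m); the robot touches nothing.
It fails at once if the robot touches a candle (contact force between any of the fingers, the arm and thick_candle above 0.3 N or contact force between any of the fingers, the arm and thin_candle above 0.3 N).
It fails at once if a candle is lifted (over 100 mm above the counter) (height (world z) of any of thick_center, thin_center above 0.1 m).
It fails at once if the thin candle passes its gate (x of thin_center in the frame of dispenser above 0.005 m).
It fails at once if a bystander (jar, carton, hive tool, tin) is moved more than 20 mm (distance of any of jar, carton, hive_tool, tin from where it was at the start of the episode above 0.02 m).
It also fails if it takes over 48 s, if anything falls off the work surface, if the arm or the gripper's body presses on something with over 40 N, if the wrist force passes 120 N, or if a joint passes its speed limit or range.

### The arm

A 6-joint arm with a two-finger parallel gripper is mounted at the origin on the work surface. World frame = base frame: x ahead of the robot, y to its left, z up, the work surface at z = 0. Lengths are in mm, angles in rad, forces in N, time in s.
With the tool pointing down it reaches from about 250 to 850 mm from the base axis. Payload 12.5 kg.
Tool frame: the origin (TCP) lies between the finger pads; the fingertips stand 8 mm ahead of it and the grasp point (between the pads) lies 11 mm behind it (ctrl.tip_reach is the distance from the TCP to the fingertips, in mm); z points along the fingers, y is the line along which they close (so a half turn about z gives the same grasp; the last joint's range is limited). The gripper opens to 93 mm and grips with 3 to 60 N. Pads are 15 mm wide; open, the fingers measure 128 mm over their backs; the gripper's body (75 mm by 188 mm) begins 65 mm behind the grasp point.
Start: joints at [-1.272, 0.351, 1.652, -0, 1.139, -0.085], TCP at [205.963, -509.964, 226.633] pointing down, gripper open.
Joint ranges: [-2.75, 2.75], [-0.79, 2.1], [0.01, 2.65], [-1.57, 4.71], [0.07, 3.14], [-2.87, 2.87]. Speed limits (rad/s): [2.22, 2.22, 2.79, 3.14, 3.14, 3.14].

### API

Orientations are given as a unit quaternion [x, y, z, w].
In Python, from plant import ctrl gives the robot as it stands.
- The arm moves only by the tool servo_tool, never from a script. Its argument "moves" is a list that holds one entry, the list of rows, each a list of 5 numbers: the closure, from -1 (fully open) to 1 (shut), then the shift along the tool's x, y, z in m, then the turn about the tool's z in rad. A call has 1 to 10 rows; each row is the pose to reach, as a shift and turn from the pose commanded when the call began, along the tool's axes at that moment; what a row does not reach only later rows make up. A row lasts 1/10 s, in which the tool goes at most 50 mm and 8.59 degrees, less where a joint would pass 70% of its speed; a pose out of reach is approached as far as the arm can. A call with a gripper value outside its range is refused whole. The fingers move at their own pace and stop on an object; "squeeze" is the grip in N (left out, the last holds). Time passes only in rows, so rows that repeat a pose let the fingers close. It gives the time, the measured TCP pose, the force, the opening and the grip force at its end, in the units of the state.
- ctrl.get_obs(): the state, without advancing time (a new reading comes with each control period).
- ctrl.grab_frame(name): name is "scene" or "top"; returns the picture (420x560x3 uint8, blue, green, red); there is no depth.
- ctrl.camera_info(name): a dict with "K" (3x3 intrinsics, pixels), "k1" (the pictures are not rectified: a ray, as slopes to the right and down, at radius r is drawn at 1 + k1 r^2 times it, then the intrinsics apply), "extrinsics" (4x4, takes a point from camera to world coordinates). Camera axes: x right, y down, z forward; pixel columns grow to the right and rows downward; lengths in mm; the calibration is good to about 2 mm. A picture is of the moment at which its call begins. camera_info takes no time and is no camera call.
- ctrl.close_job(): hands the job in; it is judged then, once.
Trained networks look in the newest picture that a camera, given by its name, has taken for a name from the list of things; names that differ only in an ending like _2 or _b are one class to them, and where a whole thing is asked for, a point or a joint stands for the part that bears it (a point fixed in the world has none). Each returns a list of dicts, best first, with "conf" (0 to 1); they miss things now and then, are a little off and sometimes report something else, mostly with a low value. They report only what shows in the picture. A call takes as long as a camera call. They do not tell look-alikes from the thing itself.
- ctrl.masks_of(thing, camera): "mask" (420x560 bool, what is visible of it) and "bbox" ([left, top, right, bottom] in pixels, round what is visible of it).
- ctrl.spot_point(thing, camera): "at" ([column, row] in pixels: a listed point, or the origin of a listed thing).
The state is a dict: "clock": time; "joints": joint angles; "joint_velocities": joint speeds; "effort": joint torques, N m; "tool_pos": TCP position; "eef_rot": TCP orientation; "wrist_force": force on the tool from outside, world axes, zero at the start; "torque": the same for the moment, N m; "gripper_width": opening from 0.0 (shut) to 1.0 (fully open); "finger_force": force on a finger pad.
Only numpy, scipy, OpenCV 4.12 (cv2) and the standard library are available. Lean on these libraries where they do the work, as an engineer would, in place of code of your own. Each camera call takes 0.05 s, during which the arm holds its last target. There are 200 camera calls.

## Working session

There is one attempt and no reset: what is moved stays moved. The work goes in short steps, Python scripts to look and compute and a tool call to move; the robot and the scene stay as the last step left them, time stands still between calls to the robot, and variables do not carry over. Pictures are saved under pics/ and viewed, at most 10 in all, crops included, and the job is handed in when it is done.

Besides the shell and the picture viewer there is one more tool, called as a command line: name --argument value ..., lists and objects as JSON in quotes. servo_tool: Moves the arm, as the interface text tells. Its arguments: {"type":"object","properties":{"moves":{"type":"array"},"squeeze":{"type":"number"}},"required":["moves"]}

```bash
mkdir -p pics
cat > h.py <<'E'
import numpy as np, cv2
from plant import ctrl
def ray(cam,px):
    c=ctrl.camera_info(cam);K=np.array(c["K"],float);T=np.array(c["extrinsics"],float)
    u=cv2.undistortPoints(np.array([[px]],float),K,np.array([c["k1"],0,0,0,0.]))[0,0]
    return T[:3,3],T[:3,:3]@np.array([u[0],u[1],1.])
def at_z(cam,px,z):
    o,d=ray(cam,px);return o+d*(z-o[2])/d[2]
def tri(p1,p2):
    (a,d),(b,e)=ray("scene",p1),ray("top",p2)
    d/=np.linalg.norm(d);e/=np.linalg.norm(e)
    s=np.linalg.lstsq(np.c_[d,-e],b-a,rcond=None)[0]
    p,q=a+d*s[0],b+e*s[1];return (p+q)/2,np.linalg.norm(p-q)
E
python3 - <<'E'
from h import *
f={c:ctrl.grab_frame(c) for c in("scene","top")}
for c in f: cv2.imwrite(f"pics/{c}0.png",f[c]); print(c,np.round(ctrl.camera_info(c)["extrinsics"],2).tolist())
for n in ["dispenser","thick_center","thin_center","tray_in","left_pad","right_pad","left_gate","right_gate","jar","carton","hive_tool","tin"]:
    r={c:ctrl.spot_point(n,c) for c in f}
    print(n,{c:[(np.round(x["at"]).tolist(),round(x["conf"],2)) for x in r[c][:3]] for c in r})
    if all(r.values()): p,g=tri(r["scene"][0]["at"],r["top"][0]["at"]);print("   ",p.round(),round(g,1))
print(ctrl.get_obs())
E
```

```text
scene [[0.31, 0.67, -0.68, 1378.07], [0.95, -0.23, 0.21, -251.06], [-0.01, -0.71, -0.71, 974.51], [0.0, 0.0, 0.0, 1.0]]
top [[-0.02, -0.98, 0.18, 325.65], [-1.0, 0.02, 0.0, 14.76], [-0.01, -0.18, -0.98, 1491.63], [0.0, 0.0, 0.0, 1.0]]
dispenser {'scene': [([261.0, 236.0], 0.74)], 'top': [([301.0, 227.0], 0.56)]}
    [539. -32.  10.] 2.8
thick_center {'scene': [([277.0, 207.0], 0.85), ([360.0, 246.0], 0.72), ([299.0, 183.0], 0.64)], 'top': [([286.0, 238.0], 0.87), ([242.0, 282.0], 0.77)]}
    [505.  17.  65.] 8.1
thin_center {'scene': [([281.0, 300.0], 0.79), ([178.0, 232.0], 0.66), ([239.0, 224.0], 0.6)], 'top': [([318.0, 231.0], 0.72), ([307.0, 160.0], 0.64), ([319.0, 223.0], 0.6)]}
    [ 575.  -46. -213.] 98.9
tray_in {'scene': [([268.0, 259.0], 0.69)], 'top': [([307.0, 203.0], 0.89)]}
    [610. -43.   4.] 10.4
left_pad {'scene': [([336.0, 176.0], 0.78), ([274.0, 209.0], 0.57)], 'top': []}
right_pad {'scene': [([177.0, 224.0], 0.58)], 'top': [([380.0, 215.0], 0.67)]}
    [ 549. -231.  132.] 5.2
left_gate {'scene': [([277.0, 218.0], 0.87)], 'top': [([287.0, 230.0], 0.83)]}
    [527.
[... 641 characters left out ...]
oints': array([-1.27157983e+00,  3.50735379e-01,  1.65180737e+00,  2.72643162e-05,
        1.13909263e+00, -8.45860684e-02]), 'joint_velocities': array([-0.00017269,  0.0001518 ,  0.00127208,  0.0010171 , -0.00189467,
       -0.00200411]), 'effort': array([ 1.69461302e-03, -4.97244179e+01, -2.85478038e+01,  7.00944965e-02,
        2.22357624e-02, -3.69846020e-06]), 'tool_pos': array([ 205.97918624, -509.95546559,  226.61036484]), 'eef_rot': array([ 9.81644474e-01,  1.90720019e-01,  1.00220254e-05, -2.25654627e-05]), 'wrist_force': array([ 0.62320207, -0.17140009,  0.08444871]), 'torque': array([ 0.00651959, -0.00703791, -0.02069574]), 'finger_force': 0.0, 'gripper_width': 1.0001690565579968}
```

Run:
```python
import cv2
a=cv2.imread("pics/scene0.png")[130:350,80:440];cv2.imwrite("pics/s1.png",cv2.resize(a,None,fx=2.2,fy=2.2,interpolation=2))
a=cv2.imread("pics/top0.png")[130:300,140:450];cv2.imwrite("pics/t1.png",cv2.resize(a,None,fx=2.5,fy=2.5,interpolation=2))
```

```text
(no output)
```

View pics/s1.png

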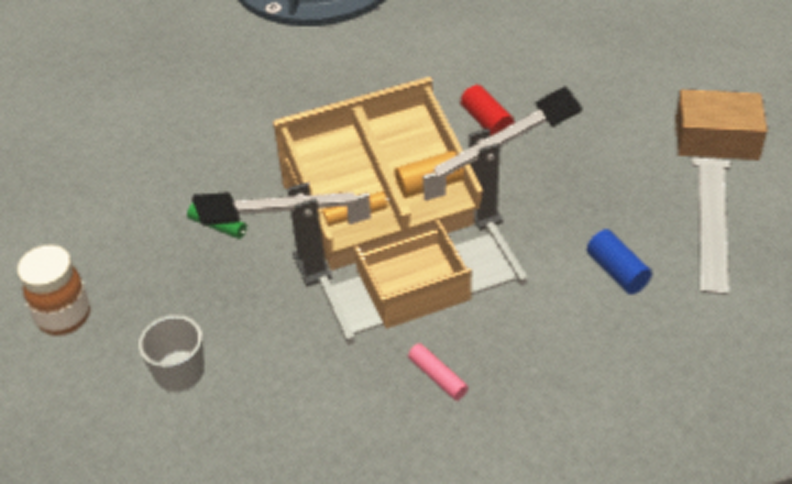

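View pics/t1.png

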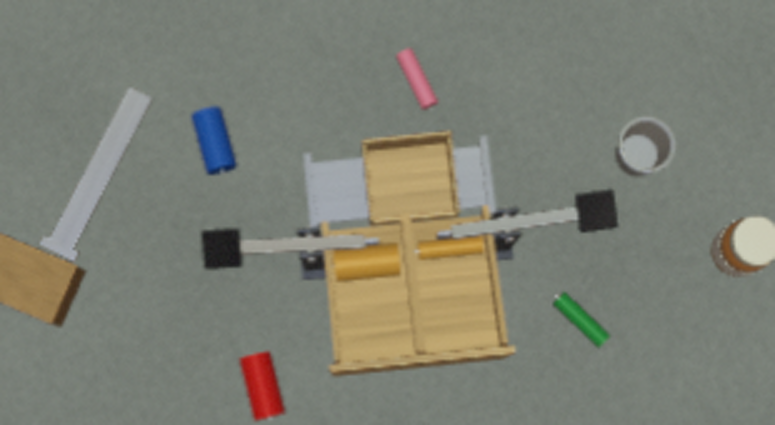

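The thick amber candle is at scene (273,208) and top (286,235), in the left (+y) lane. Look-alikes are red at (299,183), blue at (360,246), green at (178,232) and pink at (281,300), none of them on the dispenser. The thin amber candle is at (241,224), in the right lane. The tray is near the middle. Next I fit the dispenser pose.

Run:
```python
from h import *
from scipy.optimize import least_squares
obs=[("left_pad","top",(228.8,229.2)),("right_pad","top",(378.8,214)),("left_pad","scene",(333.6,177.7)),("right_pad","scene",(177.7,224)),
("lg","scene",(277,218)),("lg","top",(287,230)),("rg","scene",(244,232)),("rg","top",(319,223))]
P={"left_pad":(0,196,138),"right_pad":(0,-196,138),"lg":(0,45,51),"rg":(0,-45,51)}
def res(v):
    c,s=np.cos(v[2]),np.sin(v[2]);r=[]
    for n,cam,px in obs:
        p=P[n];w=at_z(cam,px,p[2])[:2]
        r+=list(w-[v[0]+c*p[0]-s*p[1],v[1]+s*p[0]+c*p[1]])
    return r
s=least_squares(res,[535,-33,.15],loss="soft_l1",f_scale=4);v=s.x
print(v.round(3),np.round(res(v),0))
c,q=np.cos(v[2]),np.sin(v[2]);W=lambda x,y:np.array([v[0]+c*x-q*y,v[1]+q*x+c*y])
# tray far-wall top corners, z=56: top crop (363,142),(450,132); near wall bottom approx
for n,px in(("L",(140+363/2.5,130+141/2.5)),("R",(140+450/2.5,130+132/2.5))):
    w=at_z("top",px,56)[:2]-v[:2];print(n,(c*w[0]+q*w[1]).round(),(-q*w[0]+c*w[1]).round())
for n,px in(("sL",(80+470/2.2,130+272/2.2)),("sR",(80+387/2.2,130+297/2.2))):
    w=at_z("scene",px,56)[:2]-v[:2];print(n,(c*w[0]+q*w[1]).round(),(-q*w[0]+c*w[1]).round())
print("tray85,0",W(80,0),W(80,-5),"end",W(80,75),"pad",W(0,194))
from scipy.spatial.transform import Rotation as R
o=ctrl.get_obs();M=R.from_quat(o["eef_rot"]).as_matrix();print(M.round(3),o["tool_pos"])
```

```text
[ 5.37706e+02 -3.37630e+01  8.80000e-02] [-1. -1. -4.  0.  4. -1.  2.  1. -4.  2. -7. -1.  7.  1.  3.  0.]
L 114.0 36.0
R 113.0 -61.0
sL 121.0 36.0
sR 118.0 -57.0
tray85,0 [617.39528804 -26.72268355] [617.83533087 -31.70328214] end [610.79464563  47.98629529] pad [520.63204889 159.48385647]
[[ 0.927  0.374  0.   ]
 [ 0.374 -0.927  0.   ]
 [ 0.    -0.    -1.   ]] [ 205.97918624 -509.95546559  226.61036484]
```

servo_tool --moves '[[[1,0.559,-0.283,0,0.295],[1,0.559,-0.283,0,0.295],[1,0.559,-0.283,0,0.295],[1,0.559,-0.283,0,0.295],[1,0.559,-0.283,0,0.295],[1,0.559,-0.283,0,0.295],[1,0.559,-0.283,0,0.295],[1,0.559,-0.283,0,0.295],[1,0.559,-0.283,0,0.295],[1,0.559,-0.283,0,0.295]]]' --squeeze 10

```text
clock: 2.3
tool_pos: [532.3, -136.2, 226.8]
eef_rot: [0.999, 0.044, 0.0, 0.0]
wrist_force: [0.1, -1.8, -0.6]
gripper_width: 0.188
finger_force: 0.0
```

servo_tool --moves '[[[1,0.045,-0.043,0,0],[1,0.09,-0.085,0,0],[1,0.09,-0.085,0,0],[1,0.09,-0.085,0,0],[1,0.09,-0.085,0,0],[1,0.09,-0.085,0,0]]]'

```text
clock: 2.9
tool_pos: [612.7, -46.3, 226.7]
eef_rot: [0.999, 0.044, -0.0, 0.0]
wrist_force: [0.3, 0.2, 0.5]
gripper_width: 0.002
finger_force: 0.0
```

servo_tool --moves '[[[1,0.006,-0.007,0.045,0],[1,0.006,-0.007,0.09,0],[1,0.006,-0.007,0.13,0],[1,0.006,-0.007,0.13,0],[1,0.006,-0.007,0.13,0]]]'

```text
clock: 3.4
tool_pos: [618.7, -38.8, 97.8]
eef_rot: [0.999, 0.044, 0.0, 0.0]
wrist_force: [0.3, 0.1, 0.2]
gripper_width: 0.003
finger_force: 0.0
```

Run:
```python
from h import *
a=ctrl.grab_frame("scene")[170:320,180:360];b=ctrl.grab_frame("top")[150:280,210:400]
cv2.imwrite("pics/c2.png",np.hstack([cv2.resize(x,(390,400),interpolation=2) for x in(a,b)]))
print(ctrl.get_obs()["tool_pos"])
```

```text
[619.82875884 -38.58853111  99.36593134]
```

View pics/c2.png

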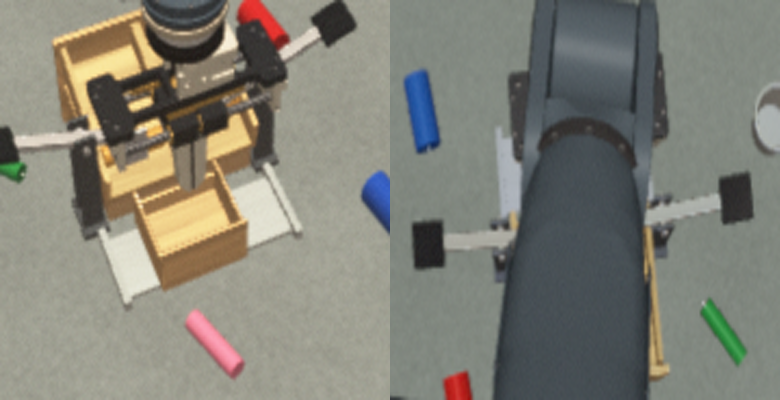

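The closed fingertips are at crop (190,185), above the tray interior, and clear of the levers. Now lower them and push the tray towards +y.

servo_tool --moves '[[[1,0,0,0.035,0],[1,0,0,0.064,0],[1,0,0,0.064,0],[1,0,-0.015,0.064,0],[1,0,-0.03,0.064,0],[1,0,-0.045,0.064,0],[1,0,-0.06,0.064,0],[1,0,-0.07,0.064,0],[1,0,-0.075,0.064,0],[1,0,-0.075,0.064,0]]]'

```text
clock: 4.5
tool_pos: [611.7, 37.6, 32.6]
eef_rot: [0.999, 0.045, -0.0, -0.0]
wrist_force: [-0.3, -0.1, 0.8]
gripper_width: 0.0
finger_force: 0.0
```

servo_tool --moves '[[[1,0,-0.004,0,0],[1,0,-0.007,0,0],[1,0,-0.007,0,0]]]'

```text
clock: 4.8
tool_pos: [611.2, 43.8, 32.5]
eef_rot: [0.999, 0.044, -0.0, -0.0]
wrist_force: [-0.3, -0.9, 1.4]
gripper_width: 0.006
finger_force: 0.0
```

servo_tool --moves '[[[1,0,-0.004,0,0],[1,0,-0.007,0,0],[1,0,-0.007,0,0]]]'

```text
clock: 5.1
tool_pos: [610.8, 49.4, 32.5]
eef_rot: [0.999, 0.045, -0.0, 0.001]
wrist_force: [0.1, -12.4, -1.6]
gripper_width: 0.002
finger_force: 5.8
```

Run:
```python
from h import *
a=ctrl.grab_frame("scene")[160:310,170:370]
cv2.imwrite("pics/c3.png",cv2.resize(a,None,fx=3.5,fy=3.5,interpolation=2))
print(ctrl.get_obs()["wrist_force"])
```

```text
[  0.4198863  -11.34777245  -1.57652985]
```

View pics/c3.png

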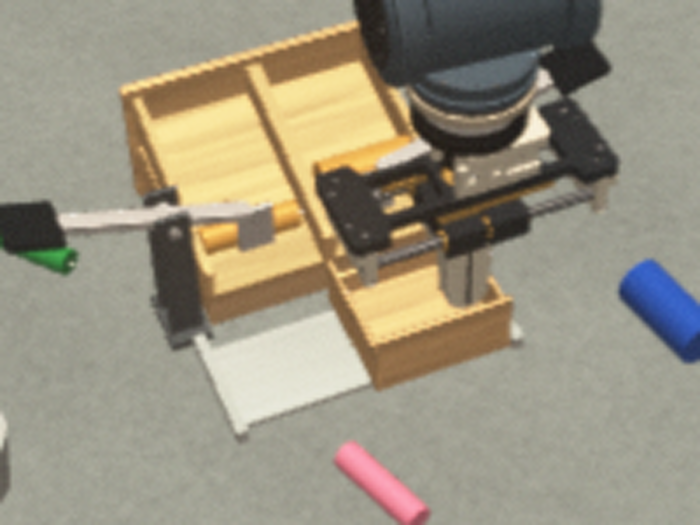

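The tray is at its left end stop (12 N). Back off, lift and move above the left pad.

servo_tool --moves '[[[1,0,0.014,0,0],[1,0,0.014,0,0],[1,0,0.014,-0.045,0],[1,0,0.014,-0.09,0],[1,0,0.014,-0.135,0],[1,0,0.014,-0.16,0],[1,0,0.014,-0.16,0],[1,-0.02,-0.02,-0.16,0],[1,-0.05,-0.06,-0.16,0],[1,-0.08,-0.1,-0.16,0]]]'

```text
clock: 6.15
tool_pos: [520.4, 144.1, 191.2]
eef_rot: [0.999, 0.044, -0.001, -0.0]
wrist_force: [-0.2, 1.2, 0.2]
gripper_width: 0.004
finger_force: 0.0
```

servo_tool --moves '[[[1,0,-0.017,0,0],[1,0,-0.017,0,0],[1,0,-0.017,0.02,0],[1,0,-0.017,0.02,0]]]'

```text
clock: 6.55
tool_pos: [519.6, 159.3, 170.1]
eef_rot: [0.999, 0.044, -0.002, 0.0]
wrist_force: [-0.7, -0.8, -0.1]
gripper_width: 0.005
finger_force: 0.0
```

Run:
```python
from h import *
a=ctrl.grab_frame("scene")[120:270,230:400];b=ctrl.grab_frame("top")[150:280,180:350]
cv2.imwrite("pics/c4.png",np.hstack([cv2.resize(x,(390,370),interpolation=2) for x in(a,b)]))
print(ctrl.get_obs()["tool_pos"])
for n in ("left_pad","tray_in"):
  z=138 if n=="left_pad" else 10
  for c in("scene","top"): print(n,c,[(x["at"],x["conf"],at_z(c,x["at"],z).round()) for x in ctrl.spot_point(n,c)[:2]])
```

```text
[520.6778883  159.4638147  172.16949691]
left_pad scene [([333.0, 178.1], 0.89, array([525., 158., 138.]))]
left_pad top []
tray_in scene [([290.2, 251.3], 0.58, array([610.,  20.,  10.]))]
tray_in top [([287.3, 205.9], 0.95, array([601.,   7.,  10.]))]
```

View pics/c4.png

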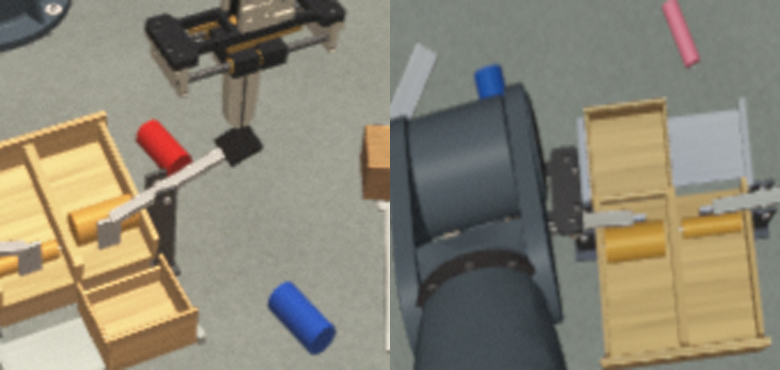

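The tray lines up with the left lane, and the fingertips (crop 240,120) are right above the pad. Press.

servo_tool --moves '[[[1,0,0,0.02,0],[1,0,0,0.035,0],[1,0,0,0.05,0],[1,0,0,0.065,0],[1,0,0,0.075,0],[1,0,0,0.079,0],[1,0,0,0.079,0]]]'

```text
clock: 7.55
tool_pos: [521.1, 160.0, 94.0]
eef_rot: [0.999, 0.044, 0.0, 0.0]
wrist_force: [0.1, -0.2, 6.1]
gripper_width: 0.009
finger_force: 2.3
```

servo_tool --moves '[[[1,0,0,0.003,0],[1,0,0,0.003,0],[1,0,0,0.004,0],[1,0,0,0.004,0]]]'

```text
clock: 7.95
tool_pos: [521.4, 160.1, 91.7]
eef_rot: [0.999, 0.044, 0.001, -0.0]
wrist_force: [-4.7, -3.1, 18.2]
gripper_width: 0.003
finger_force: 8.3
```

Run:
```python
from h import *
o=ctrl.get_obs();print(o["tool_pos"],o["wrist_force"])
a=ctrl.grab_frame("scene")[120:270,230:400];b=ctrl.grab_frame("top")[150:280,180:350]
cv2.imwrite("pics/c5.png",np.hstack([cv2.resize(x,(390,370),interpolation=2) for x in(a,b)]))
```

```text
[521.43245053 160.12463281  91.68620178] [-4.74158347 -3.06256254 18.18428726]
```

View pics/c5.png

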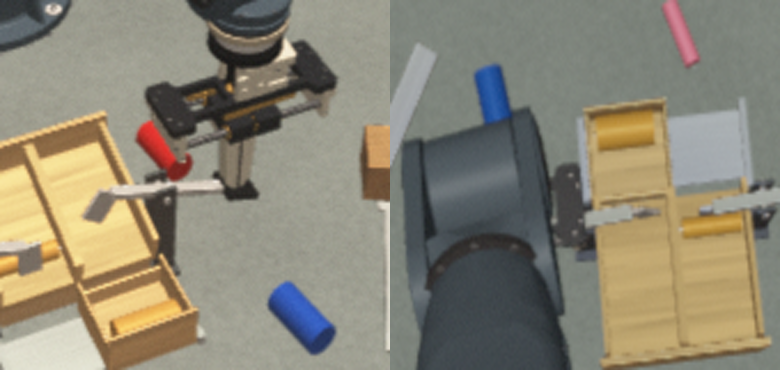

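The thick candle lies in the tray (top crop 625,130), the gate is up, and the thin candle is still behind its own gate. Release.

servo_tool --moves '[[[1,0,0,-0.012,0],[1,0,0,-0.024,0],[1,0,0,-0.036,0],[1,0,0,-0.048,0],[1,0,0,-0.06,0],[1,0,0,-0.08,0],[1,0,0,-0.12,0],[1,0,0,-0.12,0],[1,0,0,-0.12,0],[1,0,0,-0.12,0]]]'

```text
clock: 9.05
tool_pos: [520.0, 160.0, 208.8]
eef_rot: [0.999, 0.044, -0.001, 0.0]
wrist_force: [0.7, 0.1, -0.1]
gripper_width: 0.005
finger_force: 0.0
```

Run:
```python
from h import *
o=ctrl.get_obs();print(o["tool_pos"],o["wrist_force"])
a=ctrl.grab_frame("scene")[120:270,230:400];b=ctrl.grab_frame("top")[150:280,180:350]
cv2.imwrite("pics/c6.png",np.hstack([cv2.resize(x,(390,370),interpolation=2) for x in(a,b)]))
```

```text
[520.04997075 160.02209864 208.78000415] [ 0.71400627  0.05586379 -0.10476429]
```

View pics/c6.png

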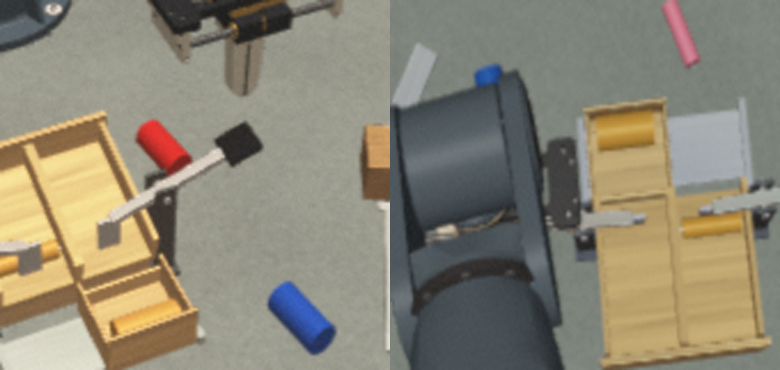

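The lever is back up with the gate shut, the thick candle rests in the tray, the thin candle is still held, and the gripper is clear. Hand in.

```bash
python3 -c "
from plant import ctrl
print(ctrl.close_job())"
```

```text
the job is handed in; nothing more can be done
None
```

The thick candle lies in the catch tray below the left lane, the left lever is back up with its gate shut, and the thin candle is still behind its gate; I handed the job in at about 9 s, and no verdict came back.

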